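Lean the green-edged panel on the drying rack

TASK

In the print studio, take the cream panel with the green taped edges out of the slotted stand and lean it on the drying rack: set its lower edge down on the black rubber strip before letting go, with its upper part resting back against the metal rail, square to the rail and about in the middle of it, so that it leans about 20 degrees from upright and stays there by itself. Leave the terracotta and the blue panel standing in their slots.

Things in the scene. Friction and masses are not known exactly. Their poses are not given: they have to be found in the camera images.
- green_panel_mid (a point): Centre of the panel to move: loose board, cream with green border and edges, faces alike, 10 mm thick (x), 120 wide (y), 160 tall (z, up), 0.15 kg. Starts upright in one of the stand's 3 slots (80 mm apart along x, any order), floor 12 mm above the table, cheeks up to 40. Pinch its thickness from above at the middle of the top edge, 172 mm up; lift 170 mm to clear the other panels.
- rack: Fixed rack; origin on the table under the rubber strip's middle; +x away from the robot, +-17 deg. Strip 40 mm (x) by 220 (y), top 15 mm up. Rail along y, 16 mm thick, axis at x -44, 105 mm up; posts at y +-118 rise to 117. Base x -110 to +40. The panel's top leans to -x on the rail: 20 deg with the middle of its lower edge at x +2 mm (10 deg at -15, 30 at +21); friction holds it.
- terracotta_panel_mid (a point): Centre of a bystander: plain terracotta panel of the same size and axes (10 x 120 x 160 mm), upright in another slot of the stand; to stay there. Its top is 172 mm above the table.
- blue_panel_mid (a point): Centre of a bystander: plain grey-blue panel of the same size and axes (10 x 120 x 160 mm), upright in another slot of the stand; to stay there. Its top is 172 mm above the table.

How it is judged:
By the outcome, as a careful person would: the job done as asked, in the order asked, and still so for the second after the job is handed in, with the robot touching nothing.
It also fails if it takes over 38 s, if anything falls off the work surface, if the arm or the gripper's body presses on something with over 40 N, if the wrist force passes 120 N, or if a joint passes its speed limit or range.

ROBOT

A 7-joint arm with a two-finger parallel gripper is mounted at the origin on the work surface. World frame = base frame: x ahead of the robot, y to its left, z up, the work surface at z = 0. Lengths are in m, angles in rad, forces in N, time in s.
With the tool pointing down it reaches from about 0.425 to 0.875 m from the base axis. Payload 4.7 kg.
Tool frame: the origin (TCP) lies on the mounting face of the last link; the fingertips stand 182 mm ahead of it and the grasp point (between the pads) lies 164 mm ahead of it (ctrl.finger_overhang is the distance from the TCP to the fingertips, in m); z points along the fingers, y is the line along which they close (so a half turn about z gives the same grasp; the last joint's range is limited). The gripper opens to 87 mm and grips with 3 to 60 N. Pads are 19 mm wide; open, the fingers measure 117 mm over their backs; the gripper's body (75 mm by 190 mm) begins 51 mm behind the grasp point.
Start: joints at [-1.189, 0.321, -0.07, 1.45, 0.023, 1.371, -0.057], TCP at [0.234, 0.607, 0.405] pointing down, gripper open.
Joint ranges: [-2.86, 2.86], [-0.3, 2.09], [-1.38, 1.24], [0.06, 2.45], [-1.56, 4.7], [0.09, 2.05], [-2.69, 2.69]. Speed limits (rad/s): [2.57, 2.57, 3.14, 3.14, 3.14, 3.14, 3.14].

INTERFACE

Orientations are given as a rotation vector (axis times angle).
In Python, from bench import ctrl gives the robot as it stands.
- The arm moves only by the shell command python3 -m jog 'ROWS' [FORCE]. ROWS is a JSON object of lists of equal length, an entry for each row: "translation": the shift along the tool's x, y, z as a fraction of full scale, a list of three; "yaw": the turn about the tool's z as a fraction of full scale; "jaw": the closure, from 0 (fully open) to 1 (shut). In form: {"translation": [[dx, dy, dz], ...], "yaw": [yaw, ...], "jaw": [jaw, ...]}. A call has 1 to 8 rows; each row is the pose to reach, as a shift and turn from the pose commanded when the call began, along the tool's axes at that moment, turning the shorter way round; what a row does not reach only later rows make up. Full scale, the value 1, is 0.2 m for a shift and 180 degrees for a turn. A row lasts 1/8 s, in which the tool goes at most 62.5 mm and 10.7 degrees, less where a joint would pass 70% of its speed; a pose out of reach is approached as far as the arm can. A call with a number of a shift or a turn outside -1 to 1 is refused whole. A call with a gripper value outside its range is refused whole. The fingers move at their own pace and stop on an object; FORCE is the grip in N (left out, the last holds). Time passes only in rows, so rows that repeat a pose let the fingers close. It gives the time, the measured TCP pose, the force, the opening and the grip force at its end, in the units of the state.
- ctrl.get_state(): the state, without advancing time (a new reading comes with each control period).
- ctrl.get_image(name): name is "scene" or "side" or "wrist"; returns a dict with "pixels" (400x640x3 uint8, blue, green, red), "fx", "fy", "cx", "cy" (pixels), "R" (3x3) and "t" (3): a world point X has camera coordinates R X + t; the wrist camera has in their place "mount" (4x4, takes a point from camera to tool coordinates, whose origin is the TCP and whose axes are the flange's). Camera axes: x right, y down, z forward; pixel columns grow to the right and rows downward; lengths in m; the calibration is good to about 2 mm. A picture is of the moment at which its call begins: read the wrist's pose just before it. There is no depth.
- ctrl.close_job(): hands the job in; it is judged then, once.
Trained networks look in a picture, given as the dict that the camera call returned (one of the last four; its "shot" number tells which), for a name from the list of things; names that differ only in an ending like _2 or _b are one class to them, and where a whole thing is asked for, a point or a joint stands for the part that bears it (a point fixed in the world has none). Each returns a list of dicts, best first, with "p" (0 to 1); they miss things now and then, are a little off and sometimes report something else, mostly with a low value. They report only what shows in the picture. A call takes as long as a camera call.
- ctrl.silhouettes(label, picture): "region" (400x640 bool, what is visible of it) and "at" ([column, row] in pixels, amid what is visible of it).
The state is a dict: "time": time; "joint_positions": joint angles; "qd": joint speeds; "joint_torque": joint torques, N m; "position": TCP position; "tool_rot": TCP orientation; "ft_force": force on the tool from outside, world axes, zero at the start; "torque": the same for the moment, N m; "grip_width": opening from 0.0 (shut) to 1.0 (fully open); "grip_force": force on a finger pad.
Only numpy, scipy, OpenCV 4.12 (cv2) and the standard library are available. Lean on these libraries where they do the work, as an engineer would, in place of code of your own. Each camera call takes 0.05 s, during which the arm holds its last target. There are 200 camera calls.

## Working session

There is one attempt and no reset: what is moved stays moved. The work goes in short steps, Python scripts to look and compute and a shell command to move; the robot and the scene stay as the last step left them, time stands still between calls to the robot, and variables do not carry over. Pictures are saved under pics/ and viewed, at most 10 in all, crops included, and the job is handed in when it is done.

```bash
mkdir -p pics; ls; cat > h.py <<'E'
import numpy as np, cv2
from scipy.spatial.transform import Rotation as Ro
from bench import ctrl
def P(im):
    return np.array([[im['fx'],0,im['cx']],[0,im['fy'],im['cy']],[0,0,1]])
def onplane(im,uv,z):
    R=np.array(im['R']);t=np.array(im['t']);c=-R.T@t
    d=R.T@np.linalg.solve(P(im),[uv[0],uv[1],1.]);return c+d*(z-c[2])/d[2]
def proj(im,X):
    q=P(im)@(np.array(im['R'])@np.asarray(X,float)+np.array(im['t']));return q[:2]/q[2]
def wrist(im,s):
    T=np.eye(4);T[:3,:3]=Ro.from_rotvec(s['tool_rot']).as_matrix();T[:3,3]=s['position']
    W=T@np.array(im['mount']);im['R']=W[:3,:3].T;im['t']=-W[:3,:3].T@W[:3,3];return im
E
python3 - <<'E'
from h import *
s=ctrl.get_state();print(s['time'],s['position'],s['tool_rot'],s['grip_width'])
print(Ro.from_rotvec(s['tool_rot']).as_matrix().round(3))
for n in ['scene','side']:
    im=ctrl.get_image(n);cv2.imwrite(f'pics/{n}.png',im['pixels'])
    print(n,(-np.array(im['R']).T@im['t']).round(3))
    for l in ['green_panel_mid','terracotta_panel_mid','blue_panel_mid','rack']:
        for r in ctrl.silhouettes(l,im)[:2]:
            reg=r['region'];ys,xs=np.nonzero(reg);box=cv2.boxPoints(cv2.minAreaRect(np.c_[xs,ys].astype(np.float32)))
            hull=cv2.approxPolyDP(cv2.convexHull(np.c_[xs,ys].astype(np.int32)),4,True)[:,0]
            print(l,round(r['p'],2),r['at'],hull.tolist())
            print('   mid@.09',onplane(im,r['at'],.092).round(3))
E
```

```text
pics
0.0 [0.2337004  0.60630198 0.40366782] [-5.74474673e-01 -3.08839680e+00  2.99807068e-03] 1.0036007841603567
[[-0.933  0.36  -0.001]
 [ 0.36   0.933 -0.002]
 [-0.    -0.002 -1.   ]]
scene [ 1.076 -0.618  0.74 ]
green_panel_mid 0.62 [362.3, 142.1] [[379, 113], [376, 152], [352, 172], [353, 130]]
   mid@.09 [0.469 0.244 0.092]
terracotta_panel_mid 0.89 [386.1, 148.2] [[403, 121], [401, 160], [375, 186], [378, 142]]
   mid@.09 [0.541 0.26  0.092]
blue_panel_mid 0.6 [341.4, 133.5] [[355, 105], [353, 145], [330, 163], [329, 121]]
   mid@.09 [0.391 0.244 0.092]
blue_panel_mid 0.23 [251.0, 257.0] [[312, 240], [236, 313], [189, 279], [197, 255], [278, 194]]
   mid@.09 [ 0.559 -0.27   0.092]
rack 0.56 [251.7, 258.8] [[312, 240], [237, 313], [189, 279], [200, 253], [277, 195], [285, 197]]
   mid@.09 [ 0.564 -0.272  0.092]
side [0.253 0.463 0.534]
green_panel_mid 0.69 [253.0, 299.3] [[279, 235], [286, 297], [236, 362], [220, 295]]
   mid@.09 [0.5   0.23  0.092]
terracotta_panel_mid 0.58 [210.0, 271.3] [[233, 215], [243, 268], [220, 306], [192, 336], [169, 269]]
   mid@.09 [0.587 0.226 0.092]
blue_panel_mid 0.75 [302.0, 321.2] [[332, 257], [330, 322], [283, 394], [276, 327], [326, 258]]
   mid@.09 [0.422 0.221 0.092]
rack 0.8 [383.7, 188.4] [[413, 126], [428, 172], [392, 232], [331, 210], [329, 205], [363, 165], [407, 125]]
   mid@.09 [ 0.457 -0.115  0.092]
```

View pics/scene.png

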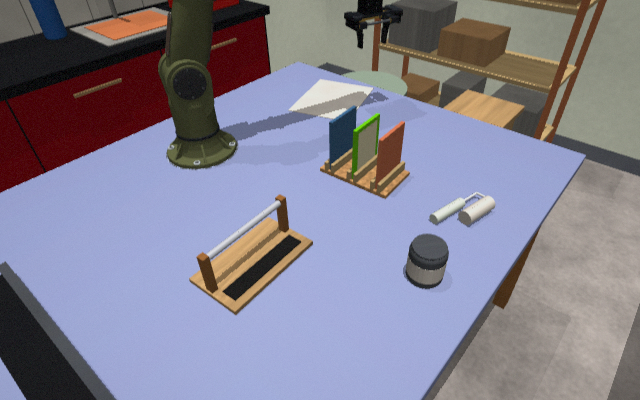

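View pics/side.png

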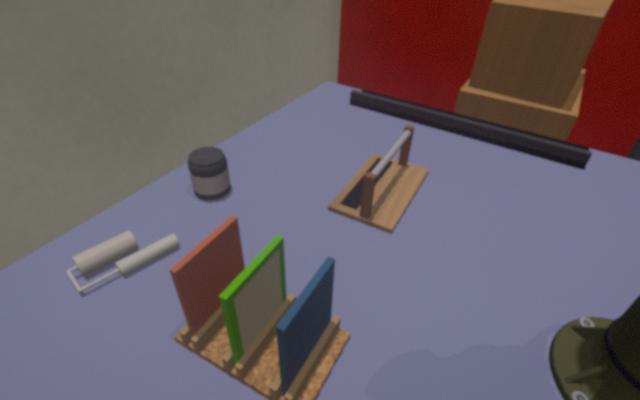

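The scene picture shows the panels in the order blue (342,133), green (366,143), terracotta (390,150) along +x. The rack's black strip runs from (230,293) to (298,240), with the rail behind it.

```bash
python3 - <<'E'
from h import *
im=ctrl.get_image('scene')
for l in ['rack','green_panel_mid']:
    r=ctrl.silhouettes(l,im)[0]; reg=cv2.dilate(r['region'].astype(np.uint8),np.ones((3,3)))>0
    if l=='rack':
        m=(reg&(im['pixels'].max(2)<50)).astype(np.uint8)
        n,lab,st,ce=cv2.connectedComponentsWithStats(m);k=1+st[1:,4].argmax()
        ys,xs=np.nonzero(lab==k)
        W=np.array([onplane(im,(x,y),.015)[:2] for x,y in zip(xs,ys)],np.float32)
        mr=cv2.minAreaRect(W);print('strip',mr,len(W),cv2.boxPoints(mr))
        # rail ends
        b=im['pixels'].astype(int)
for n,c in [('scene',[(379,113),(353,130)]),('side',[(279,235),(220,295)])]:
    i2=im if n=='scene' else ctrl.get_image(n)
    e=[onplane(i2,u,.172) for u in c];print(n,np.round(e,4),np.linalg.norm(e[0]-e[1]),(e[0]+e[1])/2)
E
```

```text
strip ((0.5385904312133789, -0.22568662464618683), (0.03885297477245331, 0.21832913160324097), 2.974907159805298) 1195 [[ 0.51352465 -0.11767738]
 [ 0.5248556  -0.33571228]
 [ 0.5636562  -0.33369586]
 [ 0.55232525 -0.11566097]]
scene [[0.4876 0.2922 0.172 ]
 [0.488  0.1709 0.172 ]] 0.12135216913142427 [0.48777237 0.23155231 0.172     ]
side [[0.4949 0.1702 0.172 ]
 [0.4909 0.2886 0.172 ]] 0.11843610060750928 [0.49294144 0.22939027 0.172     ]
```

```bash
python3 -m jog '{"translation":[[-0.15,-0.1,0],[-0.3,-0.2,0],[-0.45,-0.3,0],[-0.6,-0.4,0],[-0.8,-0.52,0],[-0.94,-0.64,0],[-0.94,-0.64,0],[-0.94,-0.64,0]],"yaw":[0.05,0.1,0.16,0.22,0.28,0.33,0.383,0.383],"jaw":[0,0,0,0,0,0,0.3,0.3]}'
cat > to.py <<'E'
import sys
from h import *
s=ctrl.get_state();t=np.array([float(a) for a in sys.argv[1:4]]);R=Ro.from_rotvec(s['tool_rot']).as_matrix()
ya=np.degrees(np.arctan2(R[1,1],R[0,1]))
print('t',s['time'],'pos',np.round(s['position'],4),'yangle',ya.round(2),'shift',(R.T@(t-s['position'])/.2).round(4),'yaw',((ya-float(sys.argv[4]))/180).round(4),'w',s['grip_width'],s['grip_force'],np.round(s['ft_force'],2))
E
python3 to.py .490 .2305 .404 0
```

```text
time: 1.7
position: [0.3633, 0.4192, 0.4051]
tool_rot: [-2.22, -2.222, -0.001]
ft_force: [0.3, 0.4, 0.6]
grip_width: 0.854
grip_force: 0.0
t 1.7 pos [0.3633 0.4192 0.4051] yangle 0.05 shift [-0.9442  0.6328  0.0048] yaw 0.0003 w 0.8538291740810834 0.0 [0.3  0.38 0.56]
```

```bash
python3 -m jog '{"translation":[[-0.2,0.13,0],[-0.4,0.26,0],[-0.6,0.4,0],[-0.8,0.53,0],[-0.944,0.633,0],[-0.944,0.633,0],[-0.944,0.633,0]],"yaw":[0,0,0,0,0,0,0],"jaw":[0.5,0.5,0.5,0.5,0.5,0.5,0.5]}'
python3 - <<'E'
from h import *
s=ctrl.get_state();im=wrist(ctrl.get_image('wrist'),s);cv2.imwrite('pics/w1.png',im['pixels'])
print(s['position'],s['grip_width'],proj(im,[.49,.2305,.172]))
for l in ['green_panel_mid','terracotta_panel_mid','blue_panel_mid']:
    for r in ctrl.silhouettes(l,im)[:1]:
        ys,xs=np.nonzero(r['region']);h=cv2.approxPolyDP(cv2.convexHull(np.c_[xs,ys].astype(np.int32)),3,True)[:,0]
        print(l,r['p'],r['at']); 
        for q in h: print(q,onplane(im,q,.172)[:2].round(4))
E
```

```text
time: 2.58
position: [0.4891, 0.2321, 0.4047]
tool_rot: [-2.217, -2.225, -0.0]
ft_force: [-0.2, -0.0, 1.2]
grip_width: 0.503
grip_force: 0.0
[0.48910823 0.23206623 0.40468683] 0.503468056565998 [320.76046441 217.98923487]
green_panel_mid 0.94 [316.9, 193.0]
[330 306] [0.4967 0.1677]
[317 303] [0.4878 0.17  ]
[306 125] [0.4809 0.2886]
[311 117] [0.4838 0.2933]
[317 116] [0.4874 0.2938]
[323 122] [0.491  0.2904]
terracotta_panel_mid 0.62 [423.8, 172.2]
[458 116] [0.5709 0.2941]
[454 219] [0.5748 0.2301]
[415 250] [0.5515 0.2089]
[407 251] [0.5464 0.2081]
[393 227] [0.5363 0.2246]
[393 112] [0.5323 0.2963]
```

View pics/w1.png

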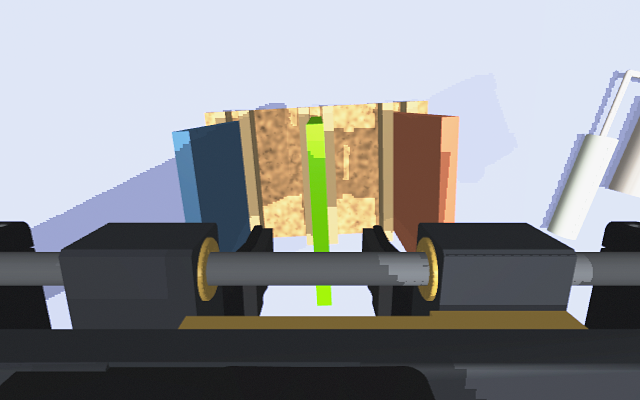

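The green top edge runs from (316,120) to (324,305) between the fingers, which clear the blue and terracotta panels. The midpoint is (0.489, 0.2305), with about 2.6 degrees of yaw.

```bash
python3 to.py .4893 .2305 .324 2.6
```

```text
t 2.775 pos [0.489  0.2321 0.4047] yangle 0.18 shift [-0.0081  0.0017  0.4034] yaw -0.0134 w 0.4977682650149819 0.0 [-0.9   0.22  0.3 ]
```

```bash
python3 -m jog '{"translation":[[-0.008,0.002,0.1],[-0.008,0.002,0.2],[-0.008,0.002,0.3],[-0.008,0.002,0.4],[-0.008,0.002,0.403],[-0.008,0.002,0.403]],"yaw":[-0.013,-0.013,-0.013,-0.013,-0.013,-0.013],"jaw":[0.5,0.5,0.5,0.5,0.5,0.5]}' && python3 -m jog '{"translation":[[0,0,0],[0,0,0],[0,0,0],[0,0,0],[0,0,0],[0,0,0]],"yaw":[0,0,0,0,0,0],"jaw":[0.8,1,1,1,1,1]}' 20
```

```text
time: 3.52
position: [0.4902, 0.2296, 0.3249]
tool_rot: [2.175, 2.267, 0.002]
ft_force: [0.4, 0.9, -0.0]
grip_width: 0.499
grip_force: 0.0
time: 4.28
position: [0.4902, 0.2291, 0.3243]
tool_rot: [2.176, 2.266, 0.0]
ft_force: [-0.4, 0.2, 0.7]
grip_width: 0.113
grip_force: 20.0
```

Panel gripped (9.8 mm). Lift 180 mm.

```bash
python3 -m jog '{"translation":[[0,0,-0.1],[0,0,-0.25],[0,0,-0.4],[0,0,-0.6],[0,0,-0.8],[0,0,-0.9],[0,0,-0.9]],"yaw":[0,0,0,0,0,0,0],"jaw":[1,1,1,1,1,1,1]}'
python3 to.py .5406 -.2256 .494 2.97
```

```text
time: 5.15
position: [0.4903, 0.229, 0.5054]
tool_rot: [2.176, 2.266, 0.004]
ft_force: [-0.4, 0.2, -1.8]
grip_width: 0.112
grip_force: 20.0
t 5.15 pos [0.4903 0.229  0.5054] yangle 2.32 shift [-2.2816  0.1591  0.054 ] yaw -0.0036 w 0.1122223988528761 19.9716738704592 [-0.43  0.2  -1.76]
```

```bash
python3 -m jog '{"translation":[[-0.1,0.01,0],[-0.25,0.02,0],[-0.45,0.03,0],[-0.65,0.05,0],[-0.85,0.06,0],[-1,0.07,0]],"yaw":[0,0,0,0,0,0],"jaw":[1,1,1,1,1,1]}' && python3 -m jog '{"translation":[[-0.2,0.01,0],[-0.4,0.03,0],[-0.6,0.05,0],[-0.75,0.06,0],[-0.85,0.07,0],[-0.95,0.08,0],[-0.95,0.08,0],[-0.95,0.08,0]],"yaw":[0,0,0,0,0,0,0,0],"jaw":[1,1,1,1,1,1,1,1]}'
python3 - <<'E'
from h import *
im=ctrl.get_image('scene');cv2.imwrite('pics/s2.png',im['pixels'])
im=ctrl.get_image('side');cv2.imwrite('pics/side2.png',im['pixels'])
s=ctrl.get_state();im=wrist(ctrl.get_image('wrist'),s);cv2.imwrite('pics/w2.png',im['pixels'])
print({k:proj(im,v).round() for k,v in dict(sm=[.5386,-.2257,.015],a=[.5135,-.1177,.015],b=[.5524,-.1157,.015]).items()})
E
python3 to.py .5406 -.2256 .41 2.97
```

```text
time: 5.9
position: [0.5117, 0.0259, 0.5026]
tool_rot: [-2.179, -2.262, 0.004]
ft_force: [0.7, 0.1, -1.4]
grip_width: 0.113
grip_force: 20.0
time: 6.9
position: [0.5355, -0.1592, 0.5033]
tool_rot: [-2.175, -2.265, 0.001]
ft_force: [0.1, 0.3, -0.6]
grip_width: 0.113
grip_force: 20.0
{'sm': array([318., 206.]), 'a': array([303., 126.]), 'b': array([333., 126.])}
t 7.05 pos [ 0.5359 -0.1584  0.5039] yangle 2.42 shift [-0.3367  0.0094  0.4693] yaw -0.0031 w 0.10899709558968963 19.971884221304208 [ 0.36  0.   -1.24]
```

View pics/w2.png

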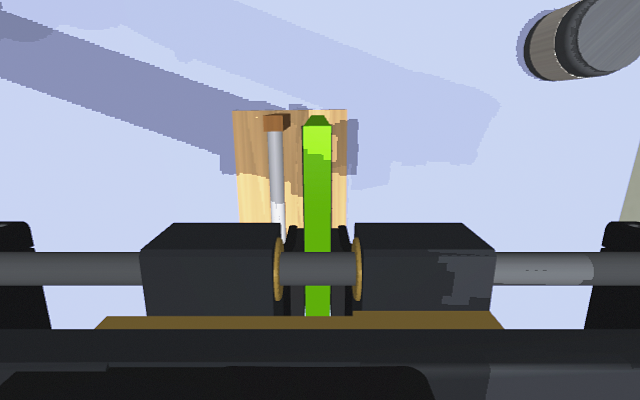

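View pics/s2.png

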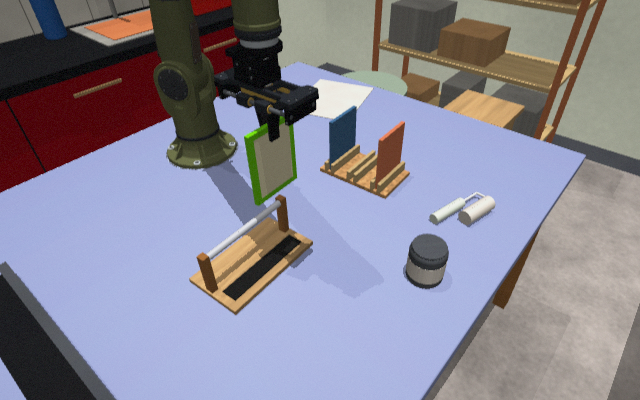

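The panel hangs square in the gripper, the rail shows at (270–280,130–235), and the other two panels are still in their slots. I'll check the rack's yaw and offset from the rail and base edges.

```bash
python3 - <<'E'
from h import *
s=ctrl.get_state();im=wrist(ctrl.get_image('wrist'),s);p=im['pixels'].astype(int)
for r in (145,165,185,205): print(r,[tuple(p[r,c]) for c in range(262,290,4)] if r==165 else '')
sat=p.max(2)-p.min(2)
pts=[]
for r in range(140,200,4):
    c=[c for c in range(255,298) if sat[r,c]<32]
    m=(min(c)+max(c))/2; pts.append(onplane(im,(m,r),.105)[:2]); 
pts=np.array(pts);k=np.polyfit(pts[:,1],pts[:,0],1);print('rail yaw',-np.degrees(np.arctan(k[0])),'x at y=-.2257',np.polyval(k,-.2257),'resid',np.std(pts[:,0]-np.polyval(k,pts[:,1])),len(c))
print('expected rail x',.5386-.044*.9987, 'y', -.2257-.044*.052)
# strip in side view: end posts
print('post far corner',proj(im,[.5386-.044-.052*.118,-.2257-.0023+.118,.117]))
E
```

```text
145 
165 [(np.int64(109), np.int64(155), np.int64(191)), (np.int64(101), np.int64(143), np.int64(176)), (np.int64(175), np.int64(168), np.int64(165)), (np.int64(203), np.int64(193), np.int64(191)), (np.int64(182), np.int64(175), np.int64(173)), (np.int64(130), np.int64(128), np.int64(130)), (np.int64(106), np.int64(150), np.int64(185))]
185 
205 
rail yaw 2.9343523278312253 x at y=-.2257 0.4925427239862832 resid 0.00022412588070463537 14
expected rail x 0.49465719999999996 y -0.22798800000000002
post far corner [274.29446362 123.16927101]
```

```bash
python3 to.py .5395 -.2255 .345 2.95
```

```text
t 7.1 pos [ 0.5359 -0.1585  0.504 ] yangle 2.41 shift [-0.3357  0.0038  0.795 ] yaw -0.003 w 0.11600909737757355 19.97171107912436 [-0.6   0.24 -0.98]
```

```bash
python3 -m jog '{"translation":[[-0.15,0.002,0],[-0.3,0.004,0],[-0.336,0.004,0.1],[-0.336,0.004,0.3],[-0.336,0.004,0.5],[-0.336,0.004,0.7],[-0.336,0.004,0.795],[-0.336,0.004,0.795]],"yaw":[-0.003,-0.003,-0.003,-0.003,-0.003,-0.003,-0.003,-0.003],"jaw":[1,1,1,1,1,1,1,1]}' 
python3 to.py .5395 -.2255 .328 2.95
python3 - <<'E'
from h import *
im=ctrl.get_image('scene');a=cv2.resize(im['pixels'][100:320,150:410],None,fx=2.5,fy=2.5,interpolation=2)
cv2.imwrite('pics/s3.png',a)
E
```

```text
time: 8.1
position: [0.5392, -0.2254, 0.3437]
tool_rot: [-2.162, -2.275, 0.002]
ft_force: [-0.1, -0.3, -1.7]
grip_width: 0.113
grip_force: 20.0
t 8.1 pos [ 0.5392 -0.2254  0.3437] yangle 2.92 shift [-0.0008  0.0015  0.0785] yaw -0.0002 w 0.1133451861691821 19.988632444292307 [-0.13 -0.32 -1.72]
```

View pics/s3.png

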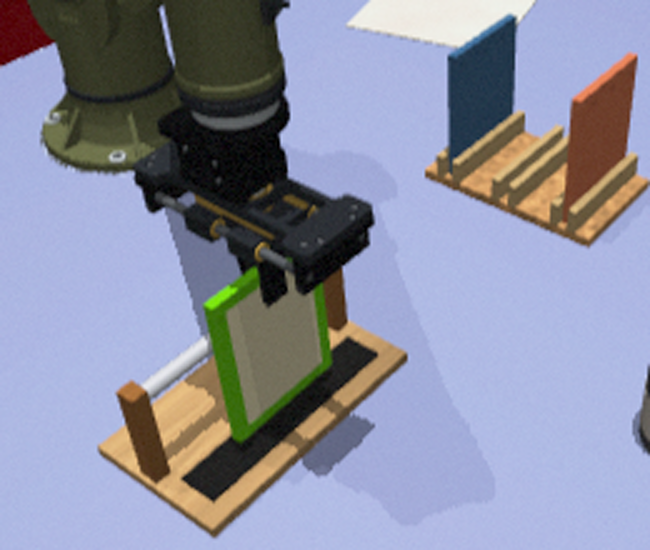

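The panel is centred just above the strip, with its lower edge at crop pixels (240,435)–(330,370). Next I lower it to contact.

```bash
python3 -m jog '{"translation":[[0,0.001,0.02],[0,0.001,0.04],[0,0.001,0.06],[0,0.001,0.07],[0,0.001,0.075],[0,0.001,0.078],[0,0.001,0.078]],"yaw":[0,0,0,0,0,0,0],"jaw":[1,1,1,1,1,1,1]}'; python3 -m jog '{"translation":[[0,0,0.004],[0,0,0.007],[0,0,0.007]],"yaw":[0,0,0],"jaw":[1,1,1]}'
```

```text
time: 9.02
position: [0.5397, -0.2265, 0.3296]
tool_rot: [2.165, 2.276, 0.0]
ft_force: [-0.5, 1.0, -1.1]
grip_width: 0.108
grip_force: 20.0
time: 9.4
position: [0.5396, -0.2265, 0.3281]
tool_rot: [-2.165, -2.276, -0.0]
ft_force: [-0.7, -1.1, -0.8]
grip_width: 0.115
grip_force: 20.0
```

```bash
for i in 1 2; do python3 -m jog '{"translation":[[0,0,0.004],[0,0,0.007],[0,0,0.007]],"yaw":[0,0,0],"jaw":[1,1,1]}' | grep -A2 -E "position|force"; done
```

```text
position: [0.5398, -0.2264, 0.3273]
tool_rot: [2.165, 2.276, 0.001]
ft_force: [-0.4, 2.2, 4.1]
grip_width: 0.112
grip_force: 20.0
position: [0.5401, -0.2265, 0.3273]
tool_rot: [2.164, 2.276, 0.003]
ft_force: [-2.2, 2.4, 11.4]
grip_width: 0.117
grip_force: 20.0
```

Contact at 11 N. I'll ease off 1 mm, loosen the jaws to about 28 mm, and walk the open jaws toward the rail so the panel tips between the fingers.

```bash
python3 -m jog '{"translation":[[0,0,-0.003],[0,0,-0.005],[0,0,-0.005],[0,0,-0.005],[0,0,-0.005],[0,0,-0.005]],"yaw":[0,0,0,0,0,0],"jaw":[1,1,0.8,0.68,0.68,0.68]}' 10
python3 -m jog '{"translation":[[0,-0.02,0],[0,-0.04,0],[0,-0.06,0],[0,-0.075,0],[0,-0.09,0],[0,-0.105,0],[0,-0.12,0],[0,-0.12,0]],"yaw":[0,0,0,0,0,0,0,0],"jaw":[0.68,0.68,0.68,0.68,0.68,0.68,0.68,0.68]}'
python3 - <<'E'
from h import *
im=ctrl.get_image('scene');a=cv2.resize(im['pixels'][100:320,150:410],None,fx=2.5,fy=2.5,interpolation=2)
cv2.imwrite('pics/s4.png',a)
E
```

```text
time: 10.9
position: [0.5396, -0.2265, 0.3261]
tool_rot: [-2.165, -2.276, 0.0]
ft_force: [-0.4, -0.2, -0.8]
grip_width: 0.316
grip_force: 0.0
time: 11.9
position: [0.5154, -0.2278, 0.3264]
tool_rot: [-2.165, -2.276, -0.0]
ft_force: [-0.2, -0.0, 0.9]
grip_width: 0.319
grip_force: 0.1
```

View pics/s4.png

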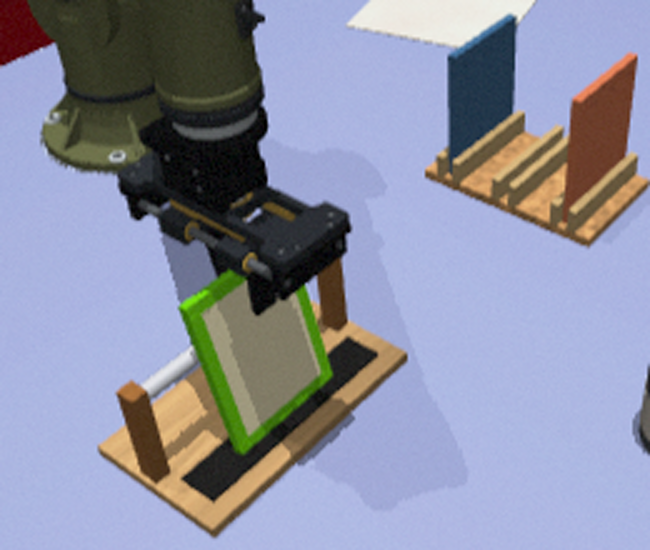

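The panel is tipping between the fingers. Its lower edge is still on the strip at crop pixels (240,450)–(330,380). Continuing.

```bash
python3 -m jog '{"translation":[[0,-0.02,0],[0,-0.04,0],[0,-0.06,0],[0,-0.08,0],[0,-0.1,0],[0,-0.12,0],[0,-0.132,0],[0,-0.132,0]],"yaw":[0,0,0,0,0,0,0,0],"jaw":[0.68,0.68,0.68,0.68,0.68,0.68,0.68,0.68]}'
python3 - <<'E'
from h import *
for n in ['scene','side']:
    im=ctrl.get_image(n);cv2.imwrite(f'pics/{n}5.png',im['pixels'])
    if n=='scene': cv2.imwrite('pics/s5.png',cv2.resize(im['pixels'][100:320,150:410],None,fx=2.5,fy=2.5,interpolation=2))
    r=ctrl.silhouettes('green_panel_mid',im)[0];ys,xs=np.nonzero(r['region']);print(n,r['p'],cv2.approxPolyDP(cv2.convexHull(np.c_[xs,ys].astype(np.int32)),2,True)[:,0].tolist())
    # expected corners at 20deg
    O=np.array([.5375,-.2257,0]);a=np.radians(2.95);X=np.array([np.cos(a),np.sin(a),0]);Y=np.array([-np.sin(a),np.cos(a),0])
    for th in (14,20,25):
        t=np.radians(th);pv=np.array([-3,15.])/1e3;u=np.array([-np.sin(t),np.cos(t)]);w=np.array([np.cos(t),np.sin(t)])
        print(th,[proj(im,O+X*q[0]+Y*y+np.array([0,0,q[1]])).round().tolist() for q in (pv,pv+.01*w,pv+.01*w+.16*u,pv+.16*u) for y in (-.06,.06)])
E
```

```text
time: 12.95
position: [0.4892, -0.229, 0.3264]
tool_rot: [2.165, 2.276, 0.001]
ft_force: [-0.3, 0.8, -0.2]
grip_width: 0.317
grip_force: 0.0
scene 0.68 [[282, 249], [245, 279], [216, 220], [235, 206], [265, 207]]
14 [[244.0, 280.0], [280.0, 249.0], [247.0, 282.0], [283.0, 250.0], [222.0, 223.0], [264.0, 193.0], [219.0, 222.0], [261.0, 192.0]]
20 [[244.0, 280.0], [280.0, 249.0], [247.0, 281.0], [283.0, 250.0], [217.0, 221.0], [259.0, 192.0], [215.0, 221.0], [256.0, 191.0]]
25 [[244.0, 280.0], [280.0, 249.0], [246.0, 281.0], [283.0, 249.0], [213.0, 220.0], [255.0, 191.0], [211.0, 220.0], [252.0, 191.0]]
side 0.89 [[403, 121], [400, 135], [358, 192], [387, 138]]
14 [[379.0, 168.0], [359.0, 194.0], [376.0, 167.0], [355.0, 191.0], [400.0, 113.0], [379.0, 135.0], [404.0, 115.0], [384.0, 137.0]]
20 [[379.0, 168.0], [359.0, 194.0], [376.0, 166.0], [355.0, 191.0], [407.0, 116.0], [387.0, 139.0], [411.0, 118.0], [391.0, 142.0]]
25 [[379.0, 168.0], [359.0, 194.0], [376.0, 166.0], [356.0, 191.0], [412.0, 119.0], [393.0, 143.0], [416.0, 122.0], [397.0, 146.0]]
```

View pics/s5.png

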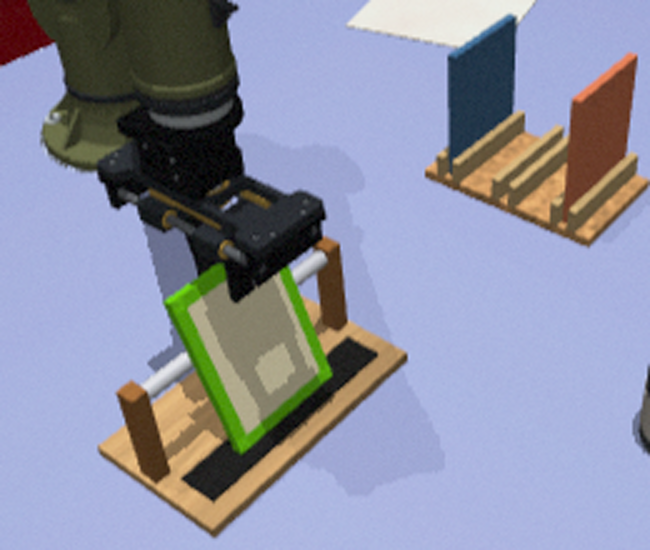

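The lower edge is on the strip and the panel leans on the rail at about 20 degrees, matching the predicted outline (upper corner near (216,220)). Open the jaws and retreat upward.

```bash
python3 -m jog '{"translation":[[0,0,0],[0,0,0],[0,0,0],[0,0,0],[0,0,-0.03],[0,0,-0.08],[0,0,-0.15],[0,0,-0.2]],"yaw":[0,0,0,0,0,0,0,0],"jaw":[0.6,0.5,0.4,0.4,0.4,0.4,0.4,0.4]}'
python3 -m jog '{"translation":[[0,0,-0.2],[0,0,-0.4],[0,0,-0.6],[0,0,-0.7],[0,0,-0.7],[0,0,-0.7]],"yaw":[0,0,0,0,0,0],"jaw":[0.4,0.4,0.4,0.4,0.4,0.4]}'
python3 - <<'E'
from h import *
for n in ['scene','side']:
    im=ctrl.get_image(n)
    if n=='scene': cv2.imwrite('pics/s6.png',cv2.resize(im['pixels'][100:320,150:410],None,fx=2.5,fy=2.5,interpolation=2))
    r=ctrl.silhouettes('green_panel_mid',im)[0];ys,xs=np.nonzero(r['region']);print(n,r['p'],cv2.approxPolyDP(cv2.convexHull(np.c_[xs,ys].astype(np.int32)),2,True)[:,0].tolist())
E
```

```text
time: 14.15
position: [0.4895, -0.2292, 0.3679]
tool_rot: [2.164, 2.275, 0.002]
ft_force: [0.8, 0.4, -0.8]
grip_width: 0.598
grip_force: 0.0
time: 14.9
position: [0.4891, -0.2289, 0.5055]
tool_rot: [-2.164, -2.275, 0.001]
ft_force: [-0.7, -0.3, -0.7]
grip_width: 0.599
grip_force: 0.0
scene 0.65 [[355, 105], [354, 145], [330, 163], [329, 121]]
side 0.84 [[409, 116], [410, 120], [362, 190], [358, 192], [357, 189], [379, 149], [402, 120]]
```

View pics/s6.png

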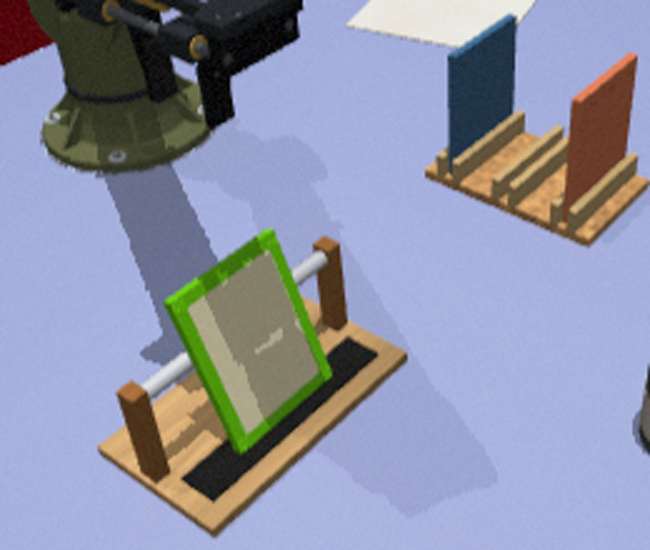

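The panel leans on the rail by itself, centred and square, with its lower edge on the strip. The blue and terracotta panels are untouched and the gripper is well clear.

```bash
python3 -c "from bench import ctrl;print(ctrl.close_job())"
```

```text
the job is handed in; nothing more can be done
None
```

The green-edged panel now leans by itself on the drying rack at about 20 degrees, square to the rail and near its middle, with its lower edge on the rubber strip; the blue and terracotta panels still stand in their slots, and the job was handed in at about 15 s.

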